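Drift a stuck dowel out of an adapter block

TASK

Throw the keeper lever on the aluminium adapter block over into its open notch, so that its bar no longer bars the far end of the bore. Then take the steel drift rod from its rest, put its tapered nose into the near end of the bore and push the stuck brass dowel right through until it drops into the tray at the far end, changing your grip on the rod when your hand comes up to the block. Leave the rod lying in the bore, more than half the bore's length in, the lever in its open notch and the dowel in the tray, and do not disturb the dish, the small box or the vial.

Things in the scene. Friction and masses are not known exactly. Their poses are not given: they have to be found in the camera images.
- block: aluminium block fixed on a steel base plate. Origin on the desk under the block's middle; x along the bore from entry to exit, z up (all in mm). Block x -35 to 35, y -25 to 25, top z 92. Bore level and straight, 15 across, 70 long, axis y 0, z 60. Tray beyond the exit: inner x 37 to 111, y -29 to 29, floor z 10, walls to z 28. Quadrant plate on the exit edge: x 26 to 33, y -28 to 28, top z 110
- bore_entry (a point): centre of the bore's mouth in the entry face (block x -35, z 60 mm); axes as the block's. In front of it, down to the desk, nothing stands. The corner shelf with bottles at the right of the work (beyond y -0.15 m, board at z 0.31 m) is solid: come in from in front of it
- bore_exit (a point): centre of the bore's mouth in the exit face (block x +35, z 60), where the dowel must come out; axes as the block's
- keeper (a joint): keeper lever, rad. 0 = shut notch: its 10 mm wide bar hangs across the bore's exit and blocks the dowel; 0.9 = open notch, bar clear. Turns about an axis along block x through block y 0, z 84 mm; travel 0 to 0.9. The heavy knob topples it into the nearer notch (upright at 0.45); under 1 N at the knob throws it
- lever_knob (a point): centre of the lever's steel ball knob, 18 mm across, 45 mm from the pivot axis, at block x 47 mm. In the shut notch the lever leans 0.45 rad from upright to block +y (knob at y +20, z 125 mm), in the open notch 0.45 rad to block -y (knob at y -20, z 125 mm). The stem below the knob is 7 mm thick
- drift_mid (a point): middle of the round steel drift rod on its axis: 130 mm long, 13 mm across, about 0.13 kg; x points to its nose. It starts level, 45 mm above the desk, in a grey rest: from 11 mm behind its middle to the tail it lies in a deep slot (walls 17 mm above its axis) too narrow for fingers; a saddle holds it 50 to 58 mm ahead of the middle; between, it is free all round. Lifts straight up
- drift_nose (a point): end of the drift's nose, 65 mm ahead of its middle; the last 8 mm taper to 7 mm across; x points out of the nose, along the rod
- dowel: solid brass dowel in the bore, 14 mm across, 30 mm long, near end 17 to 25 mm inside the entry; origin at its centre, x along its length. A sprung plunger in the bore's roof, 45 mm from the entry, bears on it: some 5 to 10 N to move it until its near end passes the plunger, then little. It falls into the tray when its near end reaches the exit
- petri_0: petri dish, 58 mm across, 16 mm high, bystander; origin under its centre
- coverslip_box: small white box, 29 x 29 x 17 mm, bystander; origin under its centre
- vial_0: glass vial, 22 mm across, 52 mm tall, bystander; origin under its centre

How it is judged:
On the way, in this order (a step that is already met when the one before it is completed fails the run):
1. the keeper lever is thrown into its open notch (value of joint keeper above 0.78 rad), for 0.2 s.
2. the drift's nose is in the bore and presses on the dowel (x of drift_nose in the frame of block above -0.025 m and y of drift_nose in the frame of block between -0.006 and 0.006 m and z of drift_nose in the frame of block between 0.052 and 0.068 m and angle between the x axis of drift_mid and the x axis of block, either way round below 0.17 rad and contact force between drift and dowel above 0.5 N), for 0.05 s.
3. the dowel has dropped out of the exit (x of dowel in the frame of block above 0.037 m and z of dowel in the frame of block below 0.04 m), for 0.1 s.
At the end, for the whole second after the job is handed in: The keeper lever stays in its open notch (over 0.78 rad); the dowel lies still in the tray beyond the exit face; the drift rod lies in the bore, its nose more than half the bore's length (35 mm) in and within 6 mm (sideways) and 8 mm (up and down) of the bore's axis, in line with it within 0.17 rad (all of step 3 and value of joint keeper above 0.78 rad and x of dowel in the frame of block below 0.111 m and y of dowel in the frame of block between -0.03 and 0.03 m and linear speed of dowel below 0.03 m/s and x of drift_nose in the frame of block above 0 m and y of drift_nose in the frame of block between -0.006 and 0.006 m and z of drift_nose in the frame of block between 0.052 and 0.068 m and angle between the x axis of drift_mid and the x axis of block, either way round below 0.17 rad); the robot touches nothing.
It fails at once if the petri dish is shifted by more than 20 mm (distance of petri_0 from where it was at the start of the episode above 0.02 m).
It fails at once if the small white box is shifted by more than 20 mm (distance of coverslip_box from where it was at the start of the episode above 0.02 m).
It fails at once if the vial is shifted by more than 20 mm (distance of vial_0 from where it was at the start of the episode above 0.02 m).
It also fails if it takes over 56 s, if anything falls off the work surface, if the arm or the gripper's body presses on something with over 40 N, if the wrist force passes 120 N, or if a joint passes its speed limit or range.

ROBOT

A 7-joint arm with a two-finger parallel gripper is mounted at the origin on a cart in front of the work surface, level with it; the furniture and walls round the work are solid. World frame = base frame: x ahead of the robot, y to its left, z up, the work surface at z = 0. Lengths are in m, angles in rad, forces in N, time in s.
With the tool pointing down it reaches from about 0.35 to 0.9 m from the base axis. Payload 19.9 kg.
Tool frame: the origin (TCP) lies midway between the tips of the shut fingers; the grasp point (between the pads) lies 19 mm behind it; z points along the fingers, y is the line along which they close (so a half turn about z gives the same grasp; the last joint's range is limited). The gripper opens to 94 mm and grips with 3 to 60 N. Pads are 16 mm wide; open, the fingers measure 119 mm over their backs; the gripper's body (75 mm by 177 mm) begins 78 mm behind the grasp point.
Start: joints at [1.248, 0.417, -0.01, 1.614, 0.005, 1.111, -0.053], TCP at [0.173, -0.6, 0.174] pointing down, gripper open.
Joint ranges: [-2.81, 2.81], [-0.39, 2.02], [-1.27, 1.25], [0.06, 2.57], [-1.19, 4.33], [0.19, 2], [-2.82, 2.82]. Speed limits (rad/s): [1.89, 1.89, 2.39, 2.39, 3.01, 3.01, 3.01].

INTERFACE

Orientations are given as a unit quaternion [w, x, y, z].
In Python, from rig import r gives the robot as it stands. The module is installed in compiled form; this text tells all that it offers.
- The arm moves only by the tool move_arm, never from a script. Its argument "moves" is one flat list of numbers, 7 for each row, row after row: the shift along the world's x, y, z in m, then the turn, a rotation vector about the world's x, y, z in degrees, then the finger opening in m, from 0 to 0.094. A call has exactly 8 rows; each row shifts and turns the commanded pose from where the row before left it; what a row does not reach is not made up. A row lasts 1/12 s, in which the tool goes at most 41.7 mm and 7.16 degrees, less where a joint would pass 70% of its speed; a pose out of reach is approached as far as the arm can. A call with a gripper value outside its range is refused whole. The fingers move at their own pace and stop on an object; the grip force is fixed at half the most. Time passes only in rows, so rows that do not move let the fingers close, or fill a call up. It gives the time, the measured TCP pose, the force, the opening and the grip force at its end, in the units of the state.
- r.get_state(): the state, without advancing time (a new reading comes with each control period).
- r.camera(name): name is "scene" or "top"; returns the picture (400x640x3 uint8, red, green, blue); there is no depth.
- r.camera_params(name): a dict with "fx", "fy", "cx", "cy" (pixels), "position" and "orientation" of the camera in the world. Camera axes: x right, y down, z forward; pixel columns grow to the right and rows downward; lengths in m; the calibration is good to about 2 mm. A picture is of the moment at which its call begins. camera_params takes no time and is no camera call.
- r.sign_off(): hands the job in; it is judged then, once.
The state is a dict: "clock": time; "joints": joint angles; "joint_vel": joint speeds; "joint_efforts": joint torques, N m; "position": TCP position; "eef_rot": TCP orientation; "wrist_force": force on the tool from outside, world axes, zero at the start; "torque": the same for the moment, N m; "gripper_width": opening from 0.0 (shut) to 1.0 (fully open); "gripper_force": force on a finger pad.
Only numpy, scipy, OpenCV 4.12 (cv2) and the standard library are available. Lean on these libraries where they do the work, as an engineer would, in place of code of your own. Each camera call takes 0.05 s, during which the arm holds its last target. There are 200 camera calls.

## Working session

There is one attempt and no reset: what is moved stays moved. The work goes in short steps, Python scripts to look and compute and a tool call to move; the robot and the scene stay as the last step left them, time stands still between calls to the robot, and variables do not carry over. Pictures are saved under pics/ and viewed, at most 10 in all, crops included, and the job is handed in when it is done.

Besides the shell and the picture viewer there is one more tool, called after ">>>" as name(argument=value, ...), one argument or row to a line, values as JSON. move_arm: Moves the arm, as the interface text tells. Its arguments: {"type":"object","properties":{"moves":{"type":"array","items":{"type":"number"}}},"required":["moves"]}

```bash
mkdir -p pics
python3 - <<'E'
from rig import r
import cv2
for n in("scene","top"):
    cv2.imwrite(f"pics/{n}0.png",r.camera(n)[:,:,::-1]); print(n,r.camera_params(n))
s=r.get_state();print(s)
E
```

```text
scene {'fx': 514.4745728403459, 'fy': 514.4745728403459, 'cx': 322.60569184487207, 'cy': 197.71471352557495, 'position': array([ 0.95825309, -0.24724568,  0.81484856]), 'orientation': array([-0.29609478,  0.84042531,  0.43032136, -0.14434923])}
top {'fx': 515.1868055921149, 'fy': 515.1868055921149, 'cx': 318.5789799225201, 'cy': 200.1368519217828, 'position': array([0.47421407, 0.10211834, 0.98560144]), 'orientation': array([ 0.02434994, -0.70142917,  0.71202391, -0.0206434 ])}
{'clock': 0.1, 'joints': array([ 1.24847817,  0.4178733 , -0.01030824,  1.61409959,  0.0047022 ,
        1.11067146, -0.05295131]), 'joint_vel': array([ 6.02022565e-04, -3.00579435e-03, -1.35895694e-03, -1.70745999e-03,
       -7.76389498e-05, -5.15204354e-04,  1.25620505e-03]), 'joint_efforts': array([ 7.99146856e-04, -8.52576256e+01,  6.39772005e-01, -4.26695681e+01,
       -4.88869194e-02,  1.62318751e-02,  1.20008635e-04]), 'position': array([ 0.17310555, -0.60018085,  0.17371945]), 'eef_rot': array([-5.01572833e-04,  9.90154332e-01,  1.39979047e-01, -1.12392876e-04]), 'wrist_force': array([-0.03105024,  0.30354495,  0.28094577]), 'torque': array([-0.02143016,  0.01801146,  0.01082424]), 'gripper_force': 0.0, 'gripper_width': 1.000981758860884}
```

View pics/scene0.png

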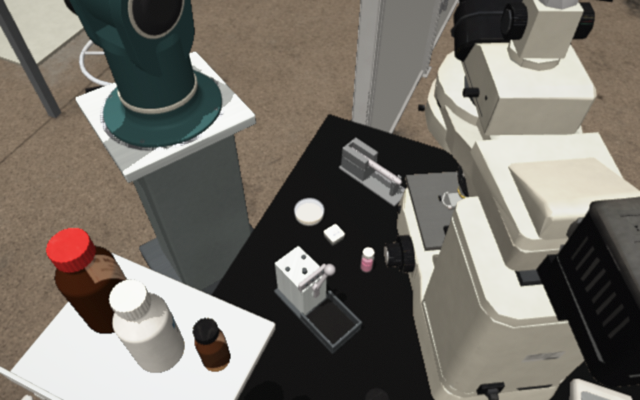

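View pics/top0.png

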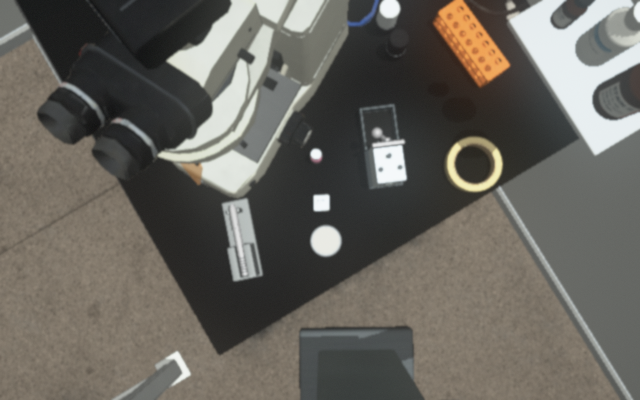

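The scene view shows the block at about (300,280) with its tray to the lower right. The rod rest is at (370,170), dish (309,211), box (334,234) and vial (368,260). In the top view the block is at (388,163), knob (377,132), tray (380,125), rest (241,240), dish (326,240), box (321,202) and vial (316,156). I'll enlarge both areas.

Run:
```python
import cv2,numpy as np
t=cv2.imread("pics/top0.png");s=cv2.imread("pics/scene0.png")
a=cv2.resize(t[95:195,340:420],None,fx=5,fy=5,interpolation=cv2.INTER_CUBIC)
b=cv2.resize(t[190:290,210:290],None,fx=5,fy=5,interpolation=cv2.INTER_CUBIC)
cv2.imwrite("pics/c1.png",np.hstack([a,b]))
a=cv2.resize(s[235:355,265:365],None,fx=4,fy=4,interpolation=cv2.INTER_CUBIC)
b=cv2.resize(s[120:240,320:420],None,fx=4,fy=4,interpolation=cv2.INTER_CUBIC)
cv2.imwrite("pics/c2.png",np.hstack([a,b]))
```

```text
(no output)
```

View pics/c1.png

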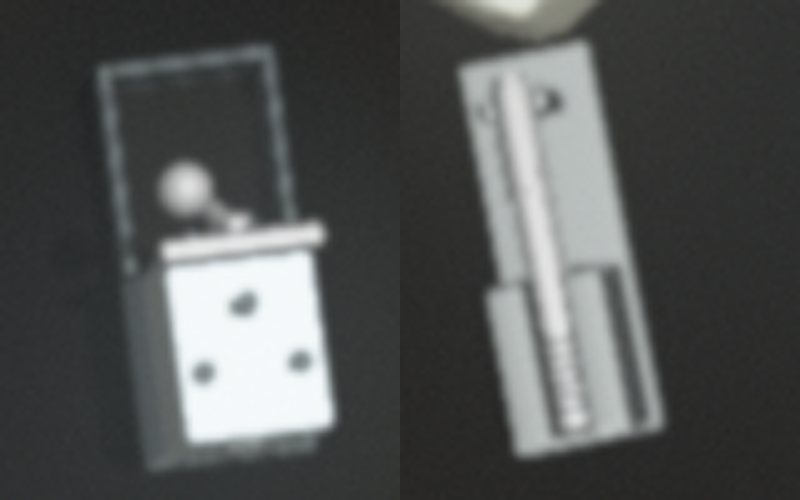

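View pics/c2.png

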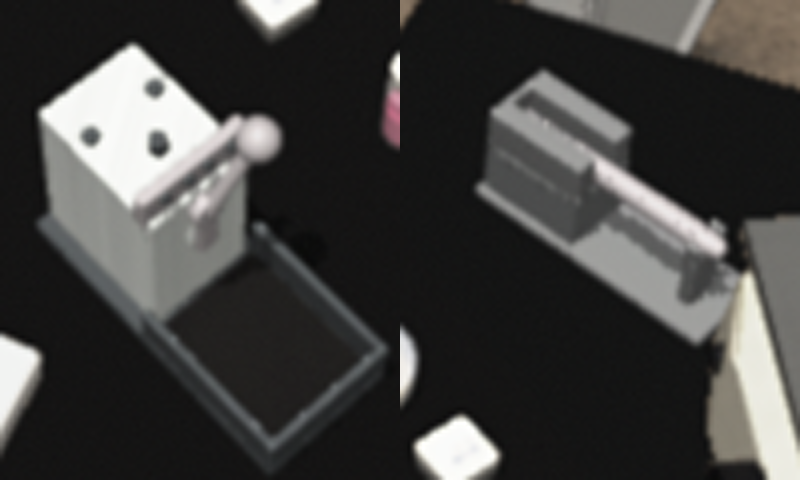

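The crops show the block's top face. In the top crop its entry corners are at (185,442) and (336,424), the knob is at (187,187), and the tray's far corners are at (98,66) and (270,45). The rod runs from nose (512,75) to tail (577,425). In the scene crop the entry corners are at (40,112) and (133,44), the knob at (260,139). The rod's nose is at about (715,245). I'll cast rays from these.

```bash
cat > h.py <<'E'
import numpy as np,cv2
from rig import r
from scipy.spatial.transform import Rotation as R
def ray(n,p):
    c=r.camera_params(n);q=c["orientation"]
    d=R.from_quat(q,scalar_first=True).apply([(p[0]-c["cx"])/c["fx"],(p[1]-c["cy"])/c["fy"],1])
    return np.array(c["position"]),d
def onz(n,p,z):
    o,d=ray(n,p);return o+d*(z-o[2])/d[2]
def tri(p,q):
    (a,d),(b,e)=ray("top",p),ray("scene",q)
    s=np.linalg.lstsq(np.c_[d,-e],b-a,rcond=None)[0]
    u,v=a+s[0]*d,b+s[1]*e;return (u+v)/2,np.linalg.norm(u-v)
def proj(n,P):
    c=r.camera_params(n);v=R.from_quat(c["orientation"],scalar_first=True).inv().apply(np.asarray(P)-c["position"])
    return c["fx"]*v[0]/v[2]+c["cx"],c["fy"]*v[1]/v[2]+c["cy"]
E
python3 - <<'E'
from h import *
np.set_printoptions(precision=4,suppress=True)
A=lambda u,v:(340+u/5-.4,95+v/5-.4); B=lambda u,v:(210+(u-400)/5-.4,190+v/5-.4)
S=lambda u,v:(265+u/4-.4,235+v/4-.4); T=lambda u,v:(320+(u-400)/4-.4,120+v/4-.4)
for nm,a,s,z in[("entry+y",A(185,442),S(133,44),.092),("entry-y",A(336,424),S(40,112),.092),("knob",A(187,187),S(260,139),.125),("trayfar+y",A(98,66),S(385,350),.028),("trayfar-y",A(270,45),S(270,445),.028)]:
    print(nm,onz("top",a,z),onz("scene",s,z),*tri(a,s))
n,t=onz("top",B(512,75),.045),onz("top",B(577,425),.045);print("rod",n,t,np.linalg.norm(n-t),np.degrees(np.arctan2(*(n-t)[1::-1])))
print("nose scene",onz("scene",T(715,245),.045))
img=cv2.imread("pics/top0.png");g=img.min(2)
for nm,(x,y) in dict(petri=(326,240),box=(321,202),vial=(316,156)).items():print(nm,onz("top",(x,y),.015))
# rod axis by rowwise bright centroid in free part
P=[]
for y in range(208,245):
    xs=np.arange(225,252);w=np.clip(g[y,225:252].astype(float)-205,0,None)
    if w.sum()>0:P.append(((xs*w).sum()/w.sum(),y))
P=np.array(P,float);k=np.polyfit(P[:,1],P[:,0],1);print(k,np.abs(np.polyval(k,P[:,1])-P[:,0]).max())
a,b=onz("top",(np.polyval(k,205),205),.047),onz("top",(np.polyval(k,270),270),.047);print(a,b,np.degrees(np.arctan2(*(a-b)[1::-1])))
E
```

```text
entry+y [0.5595 0.005  0.092 ] [0.5576 0.0038 0.092 ] [0.5589 0.0042 0.0932] 0.0020498873603882707
entry-y [ 0.565  -0.0477  0.092 ] [ 0.5628 -0.0455  0.092 ] [ 0.5648 -0.0468  0.0959] 0.0005255645809997276
knob [0.6428 0.006  0.125 ] [0.6403 0.0076 0.125 ] [0.642  0.0063 0.1286] 0.00010592153527325071
trayfar+y [0.7083 0.0276 0.028 ] [0.7055 0.0259 0.028 ] [0.7069 0.0266 0.0299] 0.003040655732295016
trayfar-y [ 0.7153 -0.0373  0.028 ] [ 0.7104 -0.0365  0.028 ] [ 0.713  -0.0373  0.0343] 0.002265256626142479
rod [0.5284 0.2652 0.045 ] [0.4009 0.2421 0.045 ] 0.12962072268473626 10.257559956160446
nose scene [0.5213 0.2662 0.045 ]
petri [0.4609 0.0939 0.015 ]
box [0.5325 0.1022 0.015 ]
vial [0.6201 0.1104 0.015 ]
[  0.1906 192.6162] 0.37736825743044733
[0.5276 0.2654 0.047 ] [0.4093 0.2434 0.047 ] 10.531241251494826
```

Run:
```python
from h import *
np.set_printoptions(precision=3,suppress=True)
for p in[(275,325),(120,253),(0,385)]:print("shelf scene",p,onz("scene",p,.31))
for p in[(597,153),(510,20)]:print("shelf top",p,onz("top",p,.31))
print("eyepiece",tri((125,160),(515,20)),tri((70,115),(590,20)))
print("microscope base corner",tri((240,192),(405,215)), onz("top",(240,192),.1))
```

```text
shelf scene (275, 325) [ 0.746 -0.147  0.31 ]
shelf scene (120, 253) [ 0.568 -0.244  0.31 ]
shelf scene (0, 385) [ 0.644 -0.396  0.31 ]
shelf top (597, 153) [ 0.574 -0.262  0.31 ]
shelf top (510, 20) [ 0.755 -0.155  0.31 ]
eyepiece (array([0.579, 0.346, 0.395]), np.float64(0.04636777715047146)) (array([0.64 , 0.416, 0.398]), np.float64(0.06385004991707033))
microscope base corner (array([ 0.558,  0.262, -0.025]), np.float64(0.0024012502285180467)) [0.547 0.242 0.1  ]
```

>>> move_arm(
  moves=[0.022, 0.034, 0, 0, 0, -1.25, 0, 0.022, 0.034, 0, 0, 0, -1.25, 0, 0.022, 0.034, 0, 0, 0, -1.25, 0, 0.022, 0.034, 0, 0, 0, -1.25, 0, 0.022, 0.034, 0, 0, 0, -1.25, 0, 0.022, 0.034, 0, 0, 0, -1.25, 0, 0.022, 0.034, 0, 0, 0, -1.25, 0, 0.022, 0.034, 0, 0, 0, -1.25, 0],
)

```text
clock: 0.77
position: [0.3497, -0.3266, 0.1742]
eef_rot: [0.0, 0.999, 0.053, -0.0]
wrist_force: [0.7, -0.0, 0.6]
gripper_width: 0.468
gripper_force: 0.0
```

>>> move_arm(
  moves=[0.009, 0.04, 0, 0, 0, 0, 0, 0.009, 0.04, 0, 0, 0, 0, 0, 0.009, 0.04, 0, 0, 0, 0, 0, 0.009, 0.04, 0, 0, 0, 0, 0, 0.009, 0.04, 0, 0, 0, 0, 0, 0.009, 0.04, 0, 0, 0, 0, 0, 0.009, 0.04, 0, 0, 0, 0, 0, 0.009, 0.04, 0, 0, 0, 0, 0],
)

```text
clock: 1.43
position: [0.421, -0.0066, 0.1743]
eef_rot: [0.0, 0.999, 0.053, 0.0]
wrist_force: [1.9, -0.6, -0.2]
gripper_width: 0.005
gripper_force: 0.0
```

>>> move_arm(
  moves=[0.027, 0.009, 0, 0, 0, 0, 0, 0.027, 0.009, 0, 0, 0, 0, 0, 0.027, 0.009, 0, 0, 0, 0, 0, 0.027, 0.009, 0, 0, 0, 0, 0, 0.027, 0.009, 0, 0, 0, 0, 0, 0.027, 0.009, 0, 0, 0, 0, 0, 0.027, 0.009, 0, 0, 0, 0, 0, 0.026, 0.009, 0, 0, 0, 0, 0],
)

```text
clock: 2.1
position: [0.6373, 0.0638, 0.1736]
eef_rot: [0.0, 0.999, 0.053, -0.0]
wrist_force: [-0.3, -0.2, 1.0]
gripper_width: -0.001
gripper_force: 0.0
```

>>> move_arm(
  moves=[-0.001, 0, -0.019, 0, 0, 0, 0, -0.001, 0, -0.019, 0, 0, 0, 0, 0, 0, -0.018, 0, 0, 0, 0, 0.001, -0.008, 0, 0, 0, 0, 0, 0.001, -0.008, 0, 0, 0, 0, 0, 0.001, -0.008, 0, 0, 0, 0, 0, 0.001, -0.007, 0, 0, 0, 0, 0, 0, -0.006, 0, 0, 0, 0, 0],
)

```text
clock: 2.77
position: [0.6389, 0.025, 0.1193]
eef_rot: [0.0, 0.999, 0.053, 0.001]
wrist_force: [-1.2, 0.0, 0.4]
gripper_width: 0.005
gripper_force: 0.0
```

>>> move_arm(
  moves=[0.001, -0.006, 0, 0, 0, 0, 0, 0.001, -0.006, 0, 0, 0, 0, 0, 0, -0.005, 0, 0, 0, 0, 0, 0.001, -0.005, 0, 0, 0, 0, 0, 0, -0.004, 0, 0, 0, 0, 0, 0.001, -0.004, 0, 0, 0, 0, 0, 0, -0.002, 0, 0, 0, 0, 0, 0, 0, 0, 0, 0, 0, 0],
)

```text
clock: 3.43
position: [0.6422, -0.006, 0.1182]
eef_rot: [0.0, 0.999, 0.053, -0.0]
wrist_force: [0.4, -0.0, -0.8]
gripper_width: 0.009
gripper_force: 0.0
```

Run:
```python
from h import *
s=r.camera("scene")[:,:,::-1];t=r.camera("top")[:,:,::-1]
f=lambda i:cv2.resize(i,None,fx=4,fy=4,interpolation=cv2.INTER_CUBIC)
cv2.imwrite("pics/l1.png",np.hstack([f(s[235:355,265:365]),f(t[90:210,330:430])]))
```

```text
(no output)
```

View pics/l1.png

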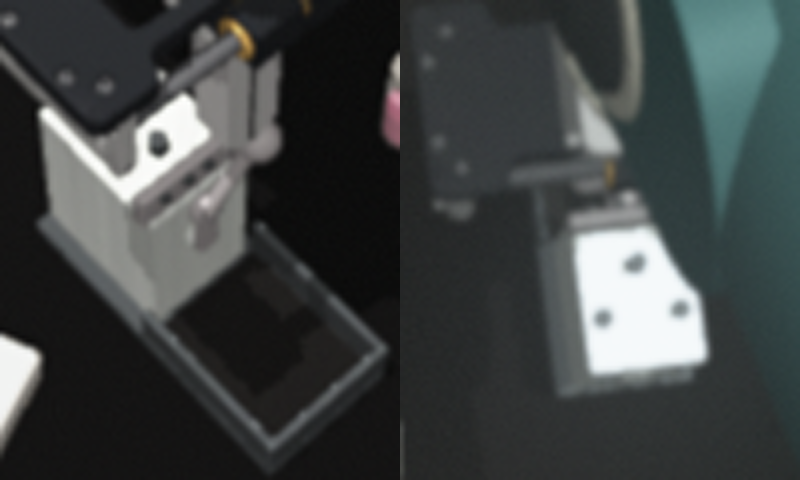

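Run:
```python
from h import *
s=r.get_state();print(s["position"],s["eef_rot"],s["clock"],s["wrist_force"],s["gripper_width"])
for n,o in(("scene",(265,235)),("top",(330,90))):
  for P in([s["position"],s["position"]+[0,0,.05],[.6409,.0073,.125],[.6452,-.0325,.125]]):
    print(n,(np.array(proj(n,P))-o)*4)
```

```text
[ 0.64217944 -0.00523747  0.11820972] [-1.28406186e-04  9.98582763e-01  5.32207515e-02 -3.47269664e-05] 3.5333 [-0.08603723  0.22132587  0.74924094] 0.0043149181127229
scene [234.02894626 166.68389404]
scene [235.88157511  98.20382803]
scene [258.60401673 138.82769736]
scene [180.56829737 200.35531271]
top [212.70373754 172.06351771]
top [227.60152361 147.91352844]
top [184.95045931 172.41752907]
top [279.13756271 160.8402768 ]
```

The lever still looks shut, with the knob at (262,140) in the scene crop. The fingers at about (235,100–150) seem to be beside it. I need a larger view.

Run:
```python
from h import *
s=r.camera("scene")[:,:,::-1]
i=cv2.resize(s[225:315,265:385],(800,600),interpolation=cv2.INTER_CUBIC)
cv2.imwrite("pics/l2.png",cv2.convertScaleAbs(i,alpha=1.3,beta=10))
```

```text
(no output)
```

View pics/l2.png

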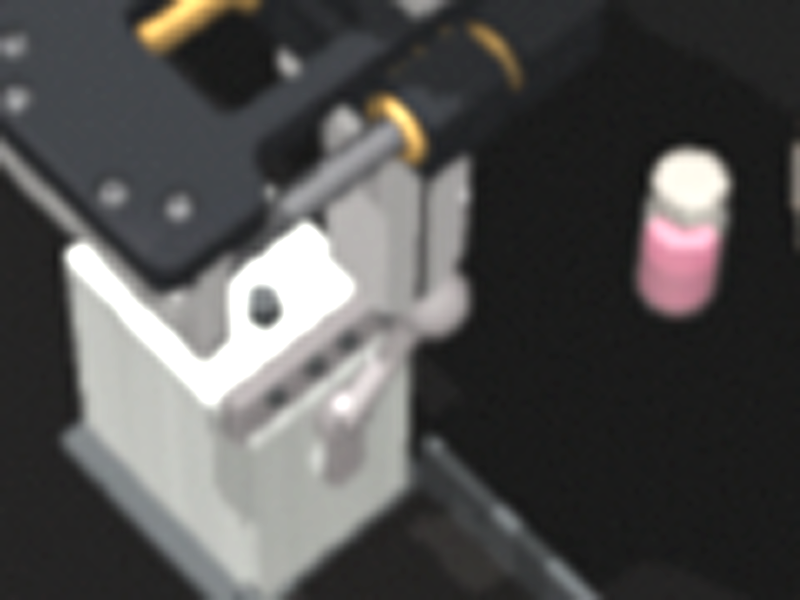

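The view shows the knob still on the +y side, at (440,305), next to the fingertips at about (385,320). I'll lift clear, go back to the +y side and look again.

>>> move_arm(
  moves=[0, 0, 0.02, 0, 0, 0, 0, 0, 0, 0.02, 0, 0, 0, 0, 0, 0, 0.01, 0, 0, 0, 0, -0.001, 0.016, 0, 0, 0, 0, 0, -0.001, 0.016, 0, 0, 0, 0, 0, -0.001, 0.016, 0, 0, 0, 0, 0, -0.001, 0.016, 0, 0, 0, 0, 0, 0, 0, 0, 0, 0, 0, 0],
)

```text
clock: 4.25
position: [0.6376, 0.0625, 0.1682]
eef_rot: [-0.001, 0.998, 0.055, 0.0]
wrist_force: [0.8, 0.5, -0.1]
gripper_width: 0.006
gripper_force: 0.0
```

Run:
```python
from h import *
s=r.camera("scene")[:,:,::-1]
cv2.imwrite("pics/l3.png",cv2.convertScaleAbs(cv2.resize(s[215:305,275:395],(800,600),interpolation=cv2.INTER_CUBIC),alpha=1.3,beta=10))
p=r.get_state()["position"];k=lambda P:(np.array(proj("scene",P))-[275,215])*6.667
print(p,"tcp",k(p),"tcp+20mm",k(p+[0,0,.02]),"knob shut",k([.6409,.0073,.125]),"open",k([.6452,-.0325,.125]))
```

```text
[0.63790369 0.06046522 0.16813018] tcp [548.6077939  139.99174109] tcp+20mm [554.43522386  89.44562391] knob shut [364.35824489 364.73106458] open [234.29220965 467.28221747]
```

View pics/l3.png

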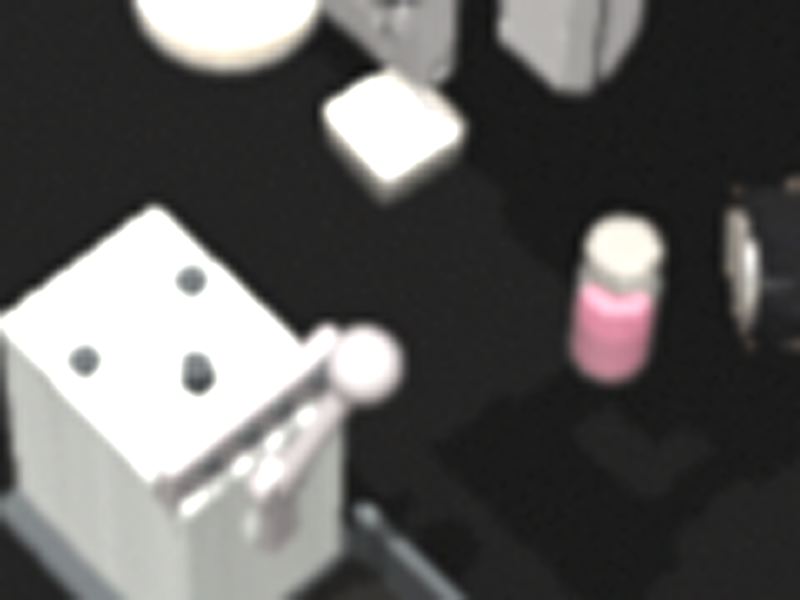

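The lever is still shut, with the knob at (365,363), exactly where predicted. The fingertips show near (575,92), higher than the TCP at (549,140). So they passed over the knob. I'll compare both views.

Run:
```python
from h import *
s=r.camera("scene")[:,:,::-1].copy();t=r.camera("top")[:,:,::-1].copy()
p=r.get_state()["position"]
f=lambda i:cv2.convertScaleAbs(cv2.resize(i,(400,600),interpolation=cv2.INTER_CUBIC),alpha=1.3,beta=25)
out=[]
for n,i,(x,y) in(("scene",s,(290,110)),("top",t,(300,30))):
    c=f(i[y:y+195,x:x+130])
    for dz in(0,.019,.097):
        u=(np.array(proj(n,p+[0,0,dz]))-[x,y]+.5)*3.077;cv2.circle(c,tuple(int(v) for v in u),3,(0,0,255),-1)
    out.append(c)
cv2.imwrite("pics/l4.png",np.hstack(out))
```

```text
(no output)
```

View pics/l4.png

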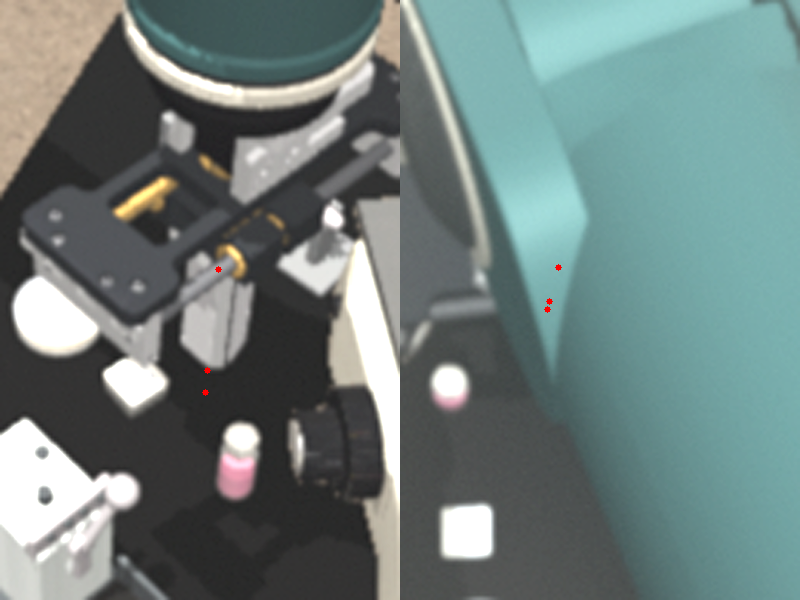

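The tips, at about (215,367), sit roughly 20–35 mm above the reported TCP dot at (205,392). That explains passing over the knob, so I'll push lower.

>>> move_arm(
  moves=[0, 0, -0.02, 0, 0, 0, 0, 0, 0, -0.02, 0, 0, 0, 0, 0, 0, -0.02, 0, 0, 0, 0, 0, 0, -0.02, 0, 0, 0, 0, 0.001, -0.01, 0, 0, 0, 0, 0, 0.001, -0.01, 0, 0, 0, 0, 0, 0.001, -0.01, 0, 0, 0, 0, 0, 0.001, -0.01, 0, 0, 0, 0, 0],
)

```text
clock: 5.07
position: [0.6435, 0.0191, 0.0913]
eef_rot: [-0.001, 0.999, 0.053, 0.002]
wrist_force: [-18.3, 19.8, 48.0]
gripper_width: 0.003
gripper_force: 23.8
```

>>> move_arm(
  moves=[0, -0.005, 0, 0, 0, 0, 0, 0.001, -0.005, 0, 0, 0, 0, 0, 0, -0.004, 0, 0, 0, 0, 0, 0.001, -0.004, 0, 0, 0, 0, 0, 0, -0.004, 0, 0, 0, 0, 0, 0.001, -0.003, 0, 0, 0, 0, 0, 0, 0, 0, 0, 0, 0, 0, 0, 0, 0, 0, 0, 0, 0],
)

```text
clock: 5.73
position: [0.6452, -0.0071, 0.0882]
eef_rot: [-0.0, 0.999, 0.053, -0.0]
wrist_force: [-0.2, -0.2, -0.3]
gripper_width: 0.001
gripper_force: 0.0
```

```bash
cat > look.py <<'E'
from h import *
s=r.camera("scene")
hsv=cv2.cvtColor(s,cv2.COLOR_RGB2HSV)
for nm,P in(("shut",[.6409,.0073,.125]),("open",[.6452,-.0325,.125])):
    u,v=[int(round(a)) for a in proj("scene",P)];print(nm,(u,v),s[v-2:v+3,u-2:u+3].reshape(-1,3).mean(0).round())
print(r.get_state()["position"],r.get_state()["wrist_force"])
E
python3 look.py
```

```text
shut (330, 270) [104. 103. 102.]
open (310, 285) [178. 172. 172.]
[ 0.64516456 -0.00665016  0.08817939] [-0.17434663 -1.02569162 -0.43315675]
```

The bright knob now shows at the open spot. I'll lift off and go over to the rod.

>>> move_arm(
  moves=[0, 0, 0.027, 0, 0, 0, 0, 0, 0, 0.027, 0, 0, 0, 0, 0, 0, 0.027, 0, 0, 0, 0, -0.035, 0.01, 0, 0, 0, 0, 0.06, -0.035, 0.01, 0, 0, 0, 0, 0.06, -0.035, 0.01, 0, 0, 0, 0, 0.06, -0.035, 0.01, 0, 0, 0, 0, 0.06, -0.035, 0.01, 0, 0, 0, 0, 0.06],
)

```text
clock: 6.45
position: [0.4683, 0.044, 0.1689]
eef_rot: [0.0, 0.999, 0.053, -0.0]
wrist_force: [1.2, 0.1, -0.2]
gripper_width: 0.324
gripper_force: 0.0
```

>>> move_arm(
  moves=[0, 0.036, 0, 0, 0, 1, 0.06, 0, 0.036, 0, 0, 0, 1, 0.06, 0, 0.036, 0, 0, 0, 1, 0.06, 0, 0.036, 0, 0, 0, 0.7, 0.06, 0, 0.036, 0, 0, 0, 0.6, 0.06, 0, 0.031, 0, 0, 0, 0, 0.06, 0, 0, 0, 0, 0, 0, 0.06, 0, 0, 0, 0, 0, 0, 0.06],
)

```text
clock: 7.12
position: [0.4695, 0.2564, 0.169]
eef_rot: [-0.0, 0.996, 0.092, -0.0]
wrist_force: [0.8, -1.1, -0.7]
gripper_width: 0.638
gripper_force: 0.0
```

```bash
python3 look.py
python3 - <<'E'
from h import *
st=r.get_state();p=st["position"];print(p,st["gripper_width"],st["eef_rot"])
s=r.camera("scene")[:,:,::-1]
x,y=300,60
c=cv2.convertScaleAbs(cv2.resize(s[y:y+150,x:x+200],(800,600),interpolation=cv2.INTER_CUBIC),alpha=1.2,beta=20)
Y=R.from_quat(st["eef_rot"],scalar_first=True).apply([0,1,0])
for k in(-.03,0,.03):
  for dz in(0,.019,.04):
    u=(np.array(proj("scene",p+k*Y+[0,0,dz]))-[x,y]+.5)*4;cv2.circle(c,tuple(int(v) for v in u),3,(0,0,255) if dz==0 else (0,255,0) if dz<.03 else(255,0,0),-1)
cv2.imwrite("pics/g1.png",c)
E
```

```text
shut (330, 270) [20. 20. 20.]
open (310, 285) [214. 208. 207.]
[0.46983546 0.2548258  0.16896107] [-0.27978813 -0.1988566  -0.39169235]
[0.46983546 0.2548258  0.16896107] 0.6382662020832212 [-1.30819754e-05  9.95833194e-01  9.11928297e-02 -3.41365048e-04]
```

View pics/g1.png

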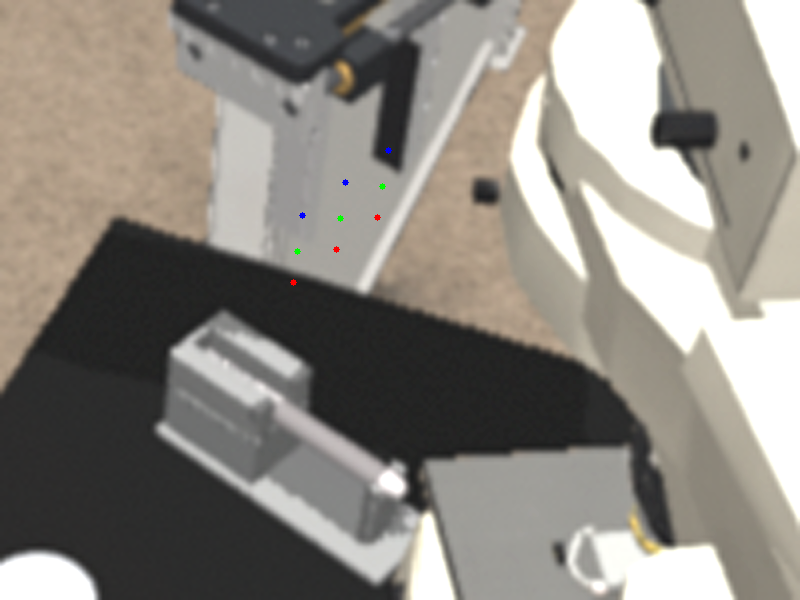

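The lever is open. The finger tip, with its inner bottom edge at (387,162), lies about 34 mm above the TCP dots at (377,217). I'll therefore grip with the TCP about 34 mm lower than the text's numbers imply.

>>> move_arm(
  moves=[-0.001, 0, -0.022, 0, 0, 0, 0.06, -0.001, 0, -0.022, 0, 0, 0, 0.06, 0, 0, -0.022, 0, 0, 0, 0.06, 0, 0, -0.022, 0, 0, 0, 0.06, 0, 0, -0.022, 0, 0, 0, 0.06, 0, 0, -0.016, 0, 0, 0, 0.06, 0, 0, -0.009, 0, 0, 0, 0.06, 0, 0, -0.005, 0, 0, 0, 0.06],
)

```text
clock: 7.88
position: [0.4681, 0.2533, 0.0284]
eef_rot: [0.0, 0.996, 0.09, -0.001]
wrist_force: [0.3, -0.3, -0.2]
gripper_width: 0.642
gripper_force: 0.0
```

>>> move_arm(
  moves=[0, 0, -0.005, 0, 0, 0, 0.06, 0, 0, -0.005, 0, 0, 0, 0.06, 0, 0, -0.005, 0, 0, 0, 0.06, 0, 0, -0.003, 0, 0, 0, 0.06, 0, 0, -0.003, 0, 0, 0, 0.06, 0, 0, -0.002, 0, 0, 0, 0.06, 0, 0, -0.002, 0, 0, 0, 0.06, 0, 0, 0, 0, 0, 0, 0.06],
)

```text
clock: 8.55
position: [0.4681, 0.2545, 0.004]
eef_rot: [-0.0, 0.996, 0.091, -0.0]
wrist_force: [-0.8, 0.6, 0.4]
gripper_width: 0.637
gripper_force: 0.0
```

>>> move_arm(
  moves=[0, 0, -0.002, 0, 0, 0, 0.03, 0, 0, -0.001, 0, 0, 0, 0.03, 0, 0, 0, 0, 0, 0, 0, 0, 0, 0, 0, 0, 0, 0, 0, 0, 0, 0, 0, 0, 0, 0, 0, 0, 0, 0, 0, 0, 0, 0, 0, 0, 0, 0, 0, 0, 0, 0, 0, 0, 0, 0],
)

```text
clock: 9.22
position: [0.4682, 0.2545, 0.0013]
eef_rot: [-0.0, 0.996, 0.091, 0.0]
wrist_force: [-0.6, -0.2, 0.4]
gripper_width: 0.127
gripper_force: 30.0
```

>>> move_arm(
  moves=[0, 0, 0, 0, 0, 0, 0, 0, 0, 0, 0, 0, 0, 0, 0, 0, 0.005, 0, 0, 0, 0, 0, 0, 0.005, 0, 0, 0, 0, 0, 0, 0.01, 0, 0, 0, 0, 0, 0, 0.01, 0, 0, 0, 0, 0, 0, 0.02, 0, 0, 0, 0, 0, 0, 0.02, 0, 0, 0, 0],
)

```text
clock: 9.88
position: [0.4679, 0.2545, 0.0726]
eef_rot: [-0.0, 0.996, 0.091, -0.0]
wrist_force: [-0.2, 0.9, -1.3]
gripper_width: 0.129
gripper_force: 30.0
```

>>> move_arm(
  moves=[0.001, -0.034, 0.01, 0, 0, -0.5, 0, 0.001, -0.036, 0.01, 0, 0, -0.5, 0, 0.001, -0.036, 0.007, 0, 0, -0.6, 0, 0.001, -0.036, 0, 0, 0, -0.6, 0, 0.001, -0.036, 0, 0, 0, -0.6, 0, 0.001, -0.036, 0, 0, 0, -0.5, 0, 0.001, -0.036, 0, 0, 0, -0.5, 0, 0.001, -0.035, 0, 0, 0, -0.5, 0],
)

```text
clock: 10.55
position: [0.4761, -0.0324, 0.0994]
eef_rot: [0.0, 0.999, 0.053, 0.001]
wrist_force: [1.7, 0.1, -1.6]
gripper_width: 0.128
gripper_force: 30.0
```

>>> move_arm(
  moves=[0, 0, -0.015, 0, 0, 0, 0, 0, 0, -0.015, 0, 0, 0, 0, 0, 0, -0.015, 0, 0, 0, 0, 0, 0, -0.015, 0, 0, 0, 0, 0, 0, -0.012, 0, 0, 0, 0, 0, 0, -0.008, 0, 0, 0, 0, 0, 0, -0.004, 0, 0, 0, 0, 0, 0, 0, 0, 0, 0, 0],
)

```text
clock: 11.22
position: [0.4761, -0.0304, 0.014]
eef_rot: [-0.0, 0.999, 0.053, -0.0]
wrist_force: [-0.4, 0.3, -1.1]
gripper_width: 0.127
gripper_force: 30.0
```

Run:
```python
from h import *
np.set_printoptions(precision=4,suppress=True)
st=r.get_state();p=st["position"];print(p,st["gripper_width"],st["wrist_force"])
s=r.camera("scene")[:,:,::-1].copy();t=r.camera("top")[:,:,::-1].copy()
out=[]
u=np.array([.9943,.1063,0]);ax=p+[0,0,.0437]
for n,i,(x,y) in(("scene",s,(225,185)),("top",t,(335,110))):
    c=cv2.convertScaleAbs(cv2.resize(i[y:y+120,x:x+80],(400,600),interpolation=cv2.INTER_CUBIC),alpha=1.2,beta=20)
    q=[ax+u*.061,ax+u*.02,np.array([.5613,-.0212,.06])]
    for j,P in enumerate(q):
        v=(np.array(proj(n,P))-[x,y]+.5)*5;print(n,v/5-.5+[x,y]);cv2.circle(c,tuple(int(a) for a in v),2,(0,0,255) if j<2 else(0,255,0),-1)
    out.append(c)
cv2.imwrite("pics/i1.png",np.hstack(out))
```

```text
[ 0.4761 -0.0304  0.014 ] 0.12744995792248545 [-0.4429  0.275  -1.124 ]
scene [278.2053 256.1091]
scene [263.484  241.2433]
scene [287.3696 264.6551]
top [390.8528 197.2043]
top [393.8147 219.7723]
top [389.2017 183.528 ]
```

View pics/i1.png

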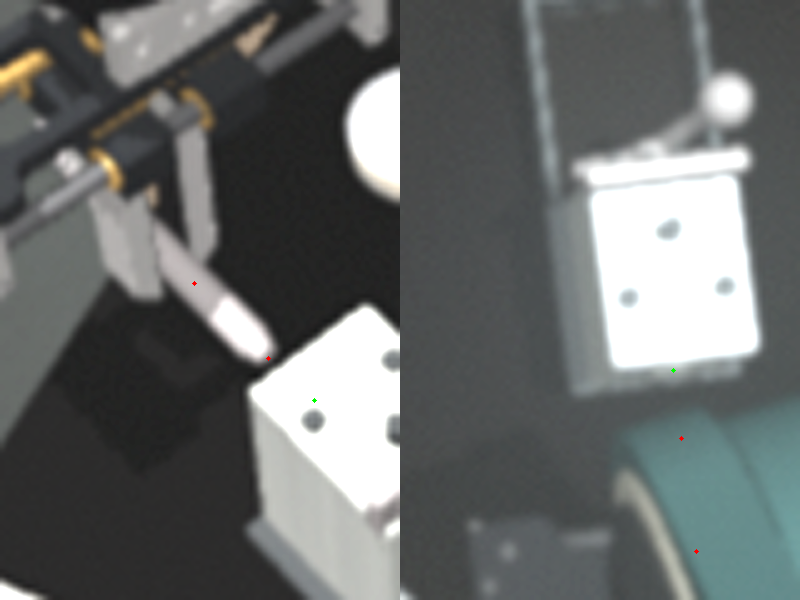

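The view shows the lever open, with the knob on the right at (728,98) in the top crop. The rod is held straight with its nose at (265,352), on the predicted dot, and in line with the bore. I'll raise it 2 mm and insert.

>>> move_arm(
  moves=[0, 0, 0.002, 0, 0, 0, 0, 0.005, 0.0005, 0, 0, 0, 0, 0, 0.005, 0.0005, 0, 0, 0, 0, 0, 0.005, 0.0005, 0, 0, 0, 0, 0, 0.005, 0.0005, 0, 0, 0, 0, 0, 0.005, 0.0005, 0, 0, 0, 0, 0, 0.005, 0.001, 0, 0, 0, 0, 0, 0, 0, 0, 0, 0, 0, 0],
)

```text
clock: 11.98
position: [0.5072, -0.0267, 0.0162]
eef_rot: [-0.0, 0.999, 0.053, 0.0]
wrist_force: [-0.7, 0.3, -1.7]
gripper_width: 0.128
gripper_force: 30.0
```

>>> move_arm(
  moves=[0.002, 0, 0, 0, 0, 0, 0, 0.002, 0.0005, 0, 0, 0, 0, 0, 0.002, 0, 0, 0, 0, 0, 0, 0.002, 0.0005, 0, 0, 0, 0, 0, 0, 0, 0, 0, 0, 0, 0, 0, 0, 0, 0, 0, 0, 0, 0, 0, 0, 0, 0, 0, 0, 0, 0, 0, 0, 0, 0, 0],
)

```text
clock: 12.65
position: [0.5141, -0.026, 0.0162]
eef_rot: [-0.0, 0.999, 0.053, -0.0]
wrist_force: [0.2, -0.2, -1.8]
gripper_width: 0.131
gripper_force: 30.0
```

>>> move_arm(
  moves=[0.002, 0, 0, 0, 0, 0, 0, 0.002, 0.0005, 0, 0, 0, 0, 0, 0.002, 0, 0, 0, 0, 0, 0, 0.002, 0.0005, 0, 0, 0, 0, 0, 0.002, 0, 0, 0, 0, 0, 0, 0.002, 0.0005, 0, 0, 0, 0, 0, 0.002, 0, 0, 0, 0, 0, 0, 0.002, 0, 0, 0, 0, 0, 0],
)

```text
clock: 13.32
position: [0.5291, -0.0246, 0.0157]
eef_rot: [0.0, 0.999, 0.053, -0.001]
wrist_force: [-6.6, -1.1, -1.2]
gripper_width: 0.128
gripper_force: 30.0
```

>>> move_arm(
  moves=[0.002, 0, 0, 0, 0, 0, 0, 0.002, 0.0005, 0, 0, 0, 0, 0, 0.002, 0, 0, 0, 0, 0, 0, 0.002, 0.0005, 0, 0, 0, 0, 0, 0.002, 0, 0, 0, 0, 0, 0, 0.002, 0, 0, 0, 0, 0, 0, 0, 0, 0, 0, 0, 0, 0, 0, 0, 0, 0, 0, 0, 0],
)

```text
clock: 13.98
position: [0.5421, -0.0234, 0.0161]
eef_rot: [-0.0, 0.999, 0.053, -0.0]
wrist_force: [-1.5, 1.1, -1.2]
gripper_width: 0.132
gripper_force: 30.0
```

>>> move_arm(
  moves=[0.002, 0, 0, 0, 0, 0, 0, 0.002, 0.0005, 0, 0, 0, 0, 0, 0.002, 0, 0, 0, 0, 0, 0, 0.001, 0, 0, 0, 0, 0, 0, 0, 0, 0, 0, 0, 0, 0, 0, 0, 0, 0, 0, 0, 0, 0, 0, 0, 0, 0, 0, 0.03, 0, 0, 0, 0, 0, 0, 0.03],
)

```text
clock: 14.65
position: [0.5493, -0.023, 0.0163]
eef_rot: [-0.0, 0.999, 0.053, 0.0]
wrist_force: [0.2, 0.0, 0.5]
gripper_width: 0.233
gripper_force: 0.0
```

>>> move_arm(
  moves=[-0.005, -0.0005, 0, 0, 0, 0, 0.035, -0.008, -0.001, 0, 0, 0, 0, 0.035, -0.01, -0.001, 0, 0, 0, 0, 0.035, -0.01, -0.001, 0, 0, 0, 0, 0.035, -0.008, -0.001, 0, 0, 0, 0, 0.035, -0.004, -0.0005, 0, 0, 0, 0, 0.035, 0, 0, 0, 0, 0, 0, 0.01, 0, 0, 0, 0, 0, 0, 0],
)

```text
clock: 15.32
position: [0.5043, -0.0281, 0.0164]
eef_rot: [0.0, 0.999, 0.053, 0.0]
wrist_force: [0.2, -0.6, 0.2]
gripper_width: 0.266
gripper_force: 0.0
```

>>> move_arm(
  moves=[0, 0, 0, 0, 0, 0, 0, 0, 0, 0, 0, 0, 0, 0, 0, 0, 0, 0, 0, 0, 0, 0, 0, 0, 0, 0, 0, 0, 0, 0, 0, 0, 0, 0, 0, 0, 0, 0, 0, 0, 0, 0, 0, 0, 0, 0, 0, 0, 0, 0, 0, 0, 0, 0, 0, 0],
)

```text
clock: 15.98
position: [0.5042, -0.028, 0.0162]
eef_rot: [-0.0, 0.999, 0.053, -0.0]
wrist_force: [1.3, 0.3, 0.8]
gripper_width: 0.13
gripper_force: 30.0
```

>>> move_arm(
  moves=[0.003, 0, 0, 0, 0, 0, 0, 0.003, 0.0005, 0, 0, 0, 0, 0, 0.003, 0, 0, 0, 0, 0, 0, 0.003, 0.0005, 0, 0, 0, 0, 0, 0.003, 0.0005, 0, 0, 0, 0, 0, 0.003, 0, 0, 0, 0, 0, 0, 0.003, 0.0005, 0, 0, 0, 0, 0, 0.002, 0.0005, 0, 0, 0, 0, 0],
)

```text
clock: 16.65
position: [0.5222, -0.026, 0.0148]
eef_rot: [0.0, 0.999, 0.053, -0.005]
wrist_force: [-28.1, -0.7, 14.9]
gripper_width: 0.129
gripper_force: 30.0
```

```bash
cat > dow.py <<'E'
from h import *
st=r.get_state();print(st["position"],st["wrist_force"],st["gripper_width"])
O=np.array([.5961,-.0175,0]);u=np.array([.9943,.1063,0]);v=np.array([-.1063,.9943,0])
for n in("scene","top"):
    im=r.camera(n);cv2.imwrite(f"pics/d_{n}.png",im[:,:,::-1])
    h=cv2.cvtColor(im,cv2.COLOR_RGB2HSV)
    poly=np.array([proj(n,O+a*u+b*v+[0,0,.01+.0]) for a,b in((.034,-.033),(.034,.033),(.113,.033),(.113,-.033))],int)
    m=np.zeros(im.shape[:2],np.uint8);cv2.fillConvexPoly(m,poly,255)
    k=((h[...,1]>70)&(h[...,2]>60)&(h[...,0]>8)&(h[...,0]<38)).astype(np.uint8)*m
    ys,xs=np.nonzero(k);print(n,len(xs))
    if len(xs):
        P=onz(n,(xs.mean(),ys.mean()),.017)-O;print("dowel block",P@u,P@v)
    k2=[int(round(a)) for a in proj(n,[.6452,-.0325,.125])];print("knob open px",im[k2[1],k2[0]])
E
python3 dow.py
```

```text
[ 0.5221934  -0.02598749  0.01481635] [-28.12784487  -0.70270176  14.92203417] 0.1293250886047514
scene 23
dowel block 0.036978334554024134 0.01415748875859067
knob open px [225 218 218]
top 44
dowel block 0.06089093756975096 -0.004946915943182442
knob open px [218 219 219]
```

The push is at 28 N with 15 N of lift, so the drooped rod is binding. I'll ease off, release so it settles level in the bore, and grip again.

>>> move_arm(
  moves=[-0.004, -0.0005, 0, 0, 0, 0, 0, 0, 0, 0, 0, 0, 0, 0, 0, 0, 0, 0, 0, 0, 0.03, 0, 0, 0, 0, 0, 0, 0.03, 0, 0, 0, 0, 0, 0, 0.03, 0, 0, 0, 0, 0, 0, 0.03, 0, 0, 0, 0, 0, 0, 0.03, 0, 0, 0, 0, 0, 0, 0.03],
)

```text
clock: 17.42
position: [0.5232, -0.0261, 0.0162]
eef_rot: [-0.0, 0.999, 0.053, -0.0]
wrist_force: [-0.3, -0.5, -0.6]
gripper_width: 0.315
gripper_force: 0.0
```

```bash
python3 dow.py
python3 - <<'E'
from h import *
# rod tail: where bright pixels along predicted axis end (scene)
im=cv2.imread("pics/d_scene.png");e=np.array([.5613,-.0212,.06]);u=np.array([.9943,.1063,0])
for dz in(0,-.005):
  o=[]
  for a in range(0,120,6):
    x,y=proj("scene",e-u*a/1000+[0,0,dz]);o.append(int(im[int(round(y)),int(round(x))].mean()))
  print(dz,o)
E
```

```text
[ 0.52322023 -0.0260643   0.01618476] [-0.3349692  -0.4511674  -0.59444196] 0.3150103513771801
scene 28
dowel block 0.037442350864436404 0.0144398120782641
knob open px [225 218 218]
top 42
dowel block 0.061160159893242264 -0.005052251380255918
knob open px [218 219 219]
0 [243, 244, 246, 210, 139, 138, 138, 123, 104, 104, 19, 31, 64, 62, 31, 21, 47, 46, 37, 37]
-0.005 [196, 245, 246, 242, 137, 136, 136, 135, 117, 117, 44, 20, 101, 159, 80, 20, 37, 47, 28, 28]
```

```bash
cat > brass.py <<'E'
from h import *
np.set_printoptions(precision=4,suppress=True)
O=np.array([.5961,-.0175,0]);B=np.array([[.9943,.1063,0],[-.1063,.9943,0],[0,0,1]])
c={}
for n,(x0,y0,x1,y1) in dict(scene=(290,255,365,355),top=(350,95,410,150)).items():
    im=r.camera(n);h=cv2.cvtColor(im,cv2.COLOR_RGB2HSV)
    k=np.zeros(im.shape[:2],np.uint8);k[y0:y1,x0:x1]=((h[...,1]>70)&(h[...,2]>60)&(h[...,0]>8)&(h[...,0]<38))[y0:y1,x0:x1]
    nl,_,st,ce=cv2.connectedComponentsWithStats(k)
    for i in range(1,nl):
        if st[i,4]>5:print(n,st[i],ce[i].round(1))
    if nl>1:c[n]=ce[1+st[1:,4].argmax()]
    ys,xs=np.nonzero(k)
    if len(xs):
        w=np.linalg.svd(np.c_[xs-xs.mean(),ys-ys.mean()],full_matrices=False);print(n,"axis",w[2][0],w[1]/len(xs)**.5)
if len(c)==2:
    P,g=tri(c["top"],c["scene"]);print("block frame",B@(P-O),"gap",g)
for x,z in((.035,.06),(.065,.06),(.05,.06),(.06,.017)):
    Q=O+B.T@[x,0,z];print(x,z,proj("scene",Q),proj("top",Q))
E
python3 brass.py
```

```text
scene [312 290  15  14 127] [318.3 296.3]
scene axis [0.7394 0.6732] [4.0541 2.5506]
top [379 132   8   8  44] [382.3 135.3]
top axis [-0.9108  0.4129] [2.2954 1.5671]
block frame [ 0.0498 -0.0005  0.068 ] gap 0.007392564175249449
0.035 0.06 (np.float64(314.73874735941314), np.float64(292.28287976606674)) (np.float64(384.1984319048713), np.float64(145.32486240405973))
0.065 0.06 (np.float64(327.11791713526867), np.float64(304.7717001796739)) (np.float64(382.0639451777466), np.float64(129.06373573304973))
0.05 0.06 (np.float64(320.87770300128955), np.float64(298.4762122695138)) (np.float64(383.1300954867575), np.float64(137.18597186825255))
0.06 0.017 (np.float64(324.6193730204813), np.float64(314.505010025562)) (np.float64(379.7464178368305), np.float64(136.21038713877502))
```

The brass dowel protrudes level, to about x 58–63 mm, so it needs a few more millimetres. I'll regrip and push.

>>> move_arm(
  moves=[0, 0, 0, 0, 0, 0, 0, 0, 0, 0, 0, 0, 0, 0, 0, 0, 0, 0, 0, 0, 0, 0, 0, 0, 0, 0, 0, 0, 0, 0, 0, 0, 0, 0, 0, 0, 0, 0, 0, 0, 0, 0, 0, 0, 0, 0, 0, 0, 0, 0, 0, 0, 0, 0, 0, 0],
)

```text
clock: 18.28
position: [0.5232, -0.0259, 0.0162]
eef_rot: [-0.0, 0.999, 0.053, -0.0]
wrist_force: [-0.0, 1.2, -0.3]
gripper_width: 0.133
gripper_force: 30.0
```

>>> move_arm(
  moves=[0.002, 0, 0, 0, 0, 0, 0, 0.001, 0, 0, 0, 0, 0, 0, 0.001, 0, 0, 0, 0, 0, 0, 0.001, 0.0005, 0, 0, 0, 0, 0, 0, 0, 0, 0, 0, 0, 0, 0, 0, 0, 0, 0, 0, 0, 0, 0, 0, 0, 0, 0, 0, 0, 0, 0, 0, 0, 0, 0],
)

```text
clock: 18.95
position: [0.5281, -0.0255, 0.0162]
eef_rot: [-0.0, 0.999, 0.053, -0.0]
wrist_force: [-4.3, 1.1, 0.9]
gripper_width: 0.13
gripper_force: 30.0
```

```bash
python3 brass.py
```

```text
scene [312 290  16  17 159] [319.2 297.9]
scene axis [0.6437 0.7653] [5.0762 2.5765]
top [378 130   9  10  71] [382.  133.9]
top axis [ 0.7056 -0.7086] [2.5655 2.2239]
block frame [ 0.0525 -0.0007  0.0666] gap 0.007726747333973752
0.035 0.06 (np.float64(314.73874735941314), np.float64(292.28287976606674)) (np.float64(384.1984319048713), np.float64(145.32486240405973))
0.065 0.06 (np.float64(327.11791713526867), np.float64(304.7717001796739)) (np.float64(382.0639451777466), np.float64(129.06373573304973))
0.05 0.06 (np.float64(320.87770300128955), np.float64(298.4762122695138)) (np.float64(383.1300954867575), np.float64(137.18597186825255))
0.06 0.017 (np.float64(324.6193730204813), np.float64(314.505010025562)) (np.float64(379.7464178368305), np.float64(136.21038713877502))
```

Low force now, and the dowel is moving and beginning to tip. I'll keep pushing.

>>> move_arm(
  moves=[0.002, 0, 0, 0, 0, 0, 0, 0.001, 0, 0, 0, 0, 0, 0, 0.001, 0.0005, 0, 0, 0, 0, 0, 0.001, 0, 0, 0, 0, 0, 0, 0.001, 0, 0, 0, 0, 0, 0, 0, 0, 0, 0, 0, 0, 0, 0, 0, 0, 0, 0, 0, 0, 0, 0, 0, 0, 0, 0, 0],
)

```text
clock: 19.72
position: [0.5344, -0.0249, 0.0163]
eef_rot: [-0.0, 0.999, 0.053, 0.0]
wrist_force: [-2.3, 2.6, 2.6]
gripper_width: 0.128
gripper_force: 30.0
```

```bash
python3 brass.py|head -6
```

```text
scene [315 299   9  16 131] [319.  306.5]
scene axis [-0.0136  0.9999] [4.2899 2.4395]
top [379 136   5   4  15] [380.9 137.5]
top axis [-0.85    0.5269] [1.46   0.7955]
block frame [ 0.0519 -0.0015  0.0365] gap 0.006281369646449757
0.035 0.06 (np.float64(314.73874735941314), np.float64(292.28287976606674)) (np.float64(384.1984319048713), np.float64(145.32486240405973))
```

```bash
python3 brass.py|head -2
python3 - <<'E'
from h import *
O=np.array([.5961,-.0175,0]);B=np.array([[.9943,.1063,0],[-.1063,.9943,0],[0,0,1]])
for x in(.042,.05,.06):
  for z in(.017,.025,.04,.05):
    Q=O+B.T@[x,0,z];print(x,z,*[np.round(proj(n,Q),1) for n in("scene","top")])
E
```

```text
scene [315 299   9  16 131] [319.  306.5]
scene axis [-0.0136  0.9999] [4.2899 2.4395]
0.042 0.017 [317.5 307.2] [381.  145.5]
0.042 0.025 [317.5 305. ] [381.5 144.8]
0.042 0.04 [317.5 300.9] [382.4 143.4]
0.042 0.05 [317.6 298. ] [383.  142.5]
0.05 0.017 [320.6 310.4] [380.4 141.4]
0.05 0.025 [320.7 308.3] [380.9 140.6]
0.05 0.04 [320.8 304.1] [381.8 139.2]
0.05 0.05 [320.8 301.3] [382.5 138.2]
0.06 0.017 [324.6 314.5] [379.7 136.2]
0.06 0.025 [324.7 312.4] [380.2 135.4]
0.06 0.04 [324.8 308.3] [381.1 133.9]
0.06 0.05 [324.9 305.5] [381.8 132.8]
```

The dowel has dropped and stands upright in the tray at about x 46 mm, centre z 25 mm. I'll release the rod and withdraw upwards.

>>> move_arm(
  moves=[0, 0, 0, 0, 0, 0, 0.05, 0, 0, 0, 0, 0, 0, 0.05, 0, 0, 0, 0, 0, 0, 0.05, 0, 0, 0, 0, 0, 0, 0.05, 0, 0, 0, 0, 0, 0, 0.05, 0, 0, 0, 0, 0, 0, 0.05, 0, 0, 0.005, 0, 0, 0, 0.05, 0, 0, 0.01, 0, 0, 0, 0.05],
)

```text
clock: 20.58
position: [0.5336, -0.0249, 0.031]
eef_rot: [-0.0, 0.999, 0.053, -0.001]
wrist_force: [0.5, 0.1, -0.3]
gripper_width: 0.532
gripper_force: 0.0
```

>>> move_arm(
  moves=[0, 0, 0.01, 0, 0, 0, 0.05, 0, 0, 0.015, 0, 0, 0, 0.05, 0, 0, 0.02, 0, 0, 0, 0.05, 0, 0, 0.02, 0, 0, 0, 0.05, -0.02, 0, 0.02, 0, 0, 0, 0.05, -0.02, 0, 0.01, 0, 0, 0, 0.05, -0.02, 0, 0, 0, 0, 0, 0.05, 0, 0, 0, 0, 0, 0, 0.05],
)

```text
clock: 21.25
position: [0.472, -0.0252, 0.1278]
eef_rot: [0.001, 0.999, 0.053, 0.0]
wrist_force: [0.1, 1.0, -0.0]
gripper_width: 0.532
gripper_force: 0.0
```

```bash
python3 brass.py|head -5; python3 look.py
python3 - <<'E'
from h import *
# rod outside the bore: bright/grey run along the axis in scene, lateral centroid at several stations
im=r.camera("scene").astype(float).mean(2);e=np.array([.5613,-.0212,.06]);u=np.array([.9943,.1063,0])
for a in range(6,84,7):
    P=e-u*a/1000
    print(a,[int(im[tuple(np.round(proj("scene",P+[0,0,d/1000])[::-1]).astype(int))]) for d in range(-16,17,4)])
E
```

```text
scene [315 299   9  16 131] [319.  306.5]
scene axis [-0.0136  0.9999] [4.2899 2.4395]
top [379 137   5   3  11] [380.7 137.9]
top axis [ 0.9111 -0.4121] [1.2992 0.6413]
block frame [ 0.0514 -0.0012  0.0354] gap 0.0060289924537224385
shut (330, 270) [20. 20. 19.]
open (310, 285) [214. 208. 207.]
[ 0.47486032 -0.02514288  0.12709693] [ 0.19829204  0.0355345  -0.3516794 ]
6 [151, 235, 244, 245, 244, 244, 244, 245, 246]
13 [245, 246, 246, 246, 246, 247, 232, 197, 148]
20 [247, 247, 245, 229, 224, 219, 208, 146, 141]
27 [192, 202, 214, 215, 222, 212, 182, 149, 67]
34 [145, 178, 183, 163, 165, 174, 176, 140, 105]
41 [157, 172, 168, 183, 186, 188, 183, 140, 54]
48 [108, 142, 193, 192, 164, 159, 127, 105, 62]
55 [129, 142, 130, 110, 122, 109, 105, 50, 16]
62 [87, 97, 115, 131, 125, 88, 10, 12, 11]
69 [101, 85, 53, 9, 12, 11, 13, 16, 19]
76 [11, 13, 19, 18, 16, 19, 19, 20, 20]
83 [18, 20, 20, 19, 20, 20, 19, 19, 19]
```

```bash
python3 -c "
from rig import r
print(r.sign_off())"
```

```text
the job is handed in; nothing more can be done
None
```

I handed the job in at about 21 s, and `sign_off` returned no verdict: the lever shows in its open notch, the dowel stands upright in the tray, the rod lies in the bore with its nose about at the exit, and the hand is clear; I did not re-measure the dish, box and vial.

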